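# Load two nested filter cassettes into a leaning spring magazine

## Task

Load both filter cassettes from the white tray into the empty spring magazine that leans towards you, one at a time. Lift the upper (blue) cassette off the lower one without dragging the lower one out of the tray, set it squarely in the mouth of the column and press it down along the leaning column, against the spring, until both latches snap out over its shoulders and hold it; then press the lower (orange) cassette in on top of it in the same way, until it is latched too. Leave the other things on the bench where they are.

Things in the scene. Friction and masses are not known exactly. Their poses are not given: they have to be found in the camera images.
- cassette_upper: Upper filter cassette: blue block, 64 mm along its x, 50 mm along y (grasp across these), 24 mm tall, 55 to 100 g. Origin: centre of underside; z up. Body 20 mm tall, topped by a white lid 52 x 38 x 4 mm that leaves a 6 mm wide shoulder all round. A recess 4.5 mm deep beneath nests over the lid of the cassette below (pitch 20 mm). Half a turn makes no difference
- cassette_lower: Lower filter cassette: orange, otherwise the same block, sizes and axes. It starts in the tray, its underside 5 mm above the bench, turned as the tray is, with the upper one nested on it; the 20 mm of its body show beneath the upper one, so grip the upper one only above them
- tray: White supply tray, fixed to the bench: 104 mm along its x, 86 mm along its y. Origin: centre of its underside; z up. Its floor is 5 mm up. Corner pieces 6.5 mm above the floor keep the cassette in place; the middle of each side is open for the fingers
- column: Column of the spring magazine, fixed: four corner posts leaning 30 degrees from vertical, its mouth towards the robot. Origin: centre of the mouth, 140 mm above the bench; bent lips rise 8 mm more. z: along the column's axis, up out of the mouth; y: level, across; x: away from the robot and up. Inside 67 mm along x, 53 mm along y: a cassette goes in along -z, its x along the column's x
- latch_line (a point): Point on the column's axis 24 mm below the mouth, level with the flat undersides of the two latch noses (on the column's x sides, each 5 mm into the column, bevelled above, top of bevel 14.5 mm below the mouth). A cassette driven down pushes them out; once its shoulder is below this point they snap over it. Press 2 to 3 mm further, then let go
- side_gap (a point): Point on the column's axis 55 mm below the mouth: down to here both y sides of the column are open between the posts, 49 mm wide along x, so fingers that hold a cassette across its y may go down with it. A latched cassette has its underside 44 mm below the mouth; when a second is latched on it, the first one's is 64 mm below
- follower (a joint): Travel of the white spring plate that carries the cassettes, m: 0 at rest, its top 22 mm below the mouth; grows as it is pressed down (about 0.022 with one cassette latched, 0.042 with two). It pushes up with 3 N at rest plus 150 N/m. With the latches, the first cassette takes about 13 N to press home, the second 16 N. A cassette that is not latched is pushed up again
- latch_front (a joint): Latch on the robot's side of the column, brass nose inside and red knob outside, m: 0 with the nose fully out in the column, growing to 0.005 or less as a passing cassette drives it back (spring, 1.5 to 3 N)
- latch_back (a joint): The same latch on the far side of the column: 0 with the nose fully out in the column
- solvent_bottle_2: Tall clear solvent bottle with a blue cap and a thin white tube, fixed right of the work, 101 mm wide and 250 mm tall: keep the arm clear of it. Origin: centre of its underside
- beaker: the small clear 50 ml beaker, 46 mm wide and 58 mm tall; a bystander; origin: centre of its underside
- red_cap: a red bottle cap, 30 mm wide and 16 mm tall; a bystander; origin: centre of its underside
- blue_cap: a blue bottle cap, 30 mm wide and 16 mm tall; a bystander; origin: centre of its underside
- marker: a white and blue marker pen, 132 mm long and 12 mm thick, lying; a bystander; origin: centre of its underside
- wrench: the left one of two open-end wrenches, 113 mm long and 4 mm thick, lying; a bystander; origin: centre of its underside
- syringe: a 5 ml plastic syringe, 100 mm long, lying; a bystander; origin: centre of its underside
- reagent_bottle: a clear open reagent bottle, 90 mm wide and 152 mm tall, at the back; a bystander; origin: centre of its underside
Mind the look-alikes: they are no part of the job. What is shaped like the cassette_upper but yellow is not meant.

How it is judged:
By the outcome, as a careful person would: the job done as asked, in the order asked, and still so for the second after the job is handed in, with the robot touching nothing.
It also fails if it takes over 62 s, if anything falls off the work surface, if the arm or the gripper's body presses on something with over 40 N, if the wrist force passes 120 N, or if a joint passes its speed limit or range.

## Robot

A 6-joint arm with a two-finger parallel gripper is mounted at the origin on a cart in front of the work surface, level with it; the furniture and walls round the work are solid. World frame = base frame: x ahead of the robot, y to its left, z up, the work surface at z = 0. Lengths are in m, angles in rad, forces in N, time in s.
With the tool pointing down it reaches from about 0.375 to 0.9 m from the base axis. Payload 3.1 kg.
Tool frame: the origin (TCP) lies at the very end of the fingers, on their centre line; the grasp point (between the pads) lies 19 mm behind it; z points along the fingers, y is the line along which they close (so a half turn about z gives the same grasp; the last joint's range is limited). The gripper opens to 85 mm and grips with 20 to 120 N. Pads are 22 mm wide; open, the fingers measure 114 mm over their backs; the gripper's body (76 mm by 85 mm) begins 54 mm behind the grasp point. The pads swing forward as they close: fully open they stand 13 mm farther back than shut.
Start: joints at [-1.476, 0.527, 1.433, -0, 1.181, -0.178], TCP at [0.168, -0.602, 0.231] pointing down, gripper open.
Joint ranges: [-3.08, 3.08], [-0.75, 2.2], [0.22, 2.44], [-1.43, 4.57], [0, 2.65], [-2.85, 2.85]. Speed limits (rad/s): [2.79, 2.79, 3.14, 3.14, 3.14, 3.14].

## Interface

Orientations are given as a unit quaternion [x, y, z, w].
In Python, from station import sense, snapshot, camera_params, sign_off gives the robot as it stands.
- The arm moves only by the shell command python3 -m handwheel 'ROWS' [OPENING] [FORCE]. ROWS is JSON, a list that holds one entry, the list of rows, each a list of 4 numbers: the shift along the tool's x, y, z in units of 25 mm (1.0 is 25 mm), then the turn about the tool's z in units of 6 degrees (1.0 is 6 degrees). A call has 1 to 20 rows; each row shifts and turns the commanded pose from where the row before left it, along the tool's axes as they then stand; what a row does not reach is not made up. A row lasts 1/8 s, in which the tool goes at most 62.5 mm and 10.7 degrees, less where a joint would pass 70% of its speed; a pose out of reach is approached as far as the arm can. A call is refused whole if a number of a shift passes 1 or a number of a turn 1, either way. A call with a gripper value outside its range is refused whole. OPENING is the finger opening in mm, from 0 to 85.4, set as the call begins (- or left out, the last holds). The fingers move at their own pace and stop on an object; FORCE is the grip in N (left out, the last holds). Time passes only in rows, so rows that do not move let the fingers close. It gives the time, the measured TCP pose, the force, the opening and the grip force at its end, in the units of the state.
- sense(): the state, without advancing time (a new reading comes with each control period).
- snapshot(name): name is "scene" or "top" or "wrist"; returns (picture, depth): 400x640x3 uint8, red, green, blue; 400x640 float32, m along the optical axis (not along the pixel's ray), 0 where there is no reading.
- camera_params(name): a dict with "mtx" (3x3 intrinsics, pixels), "extrinsics" (4x4, takes a point from camera to world coordinates); the wrist camera has in their place "hand_eye" (4x4, takes a point from camera to tool coordinates, whose origin is the TCP and whose axes are the flange's). Camera axes: x right, y up, looking along -z (the intrinsics and any distortion apply to the point x, -y, -z); pixel columns grow to the right and rows downward; lengths in m; the calibration is good to about 2 mm. A picture is of the moment at which its call begins: read the wrist's pose just before it. camera_params takes no time and is no camera call.
- sign_off(): hands the job in; it is judged then, once.
The state is a dict: "t": time; "q": joint angles; "qd": joint speeds; "tau": joint torques, N m; "tcp_pos": TCP position; "tool_rot": TCP orientation; "force": force on the tool from outside, world axes, zero at the start; "ft_torque": the same for the moment, N m; "finger_gap": opening from 0.0 (shut) to 1.0 (fully open); "gripper_force": force on a finger pad.
Only numpy, scipy, OpenCV 4.12 (cv2) and the standard library are available. Lean on these libraries where they do the work, as an engineer would, in place of code of your own. Each camera call takes 0.05 s, during which the arm holds its last target. There are 200 camera calls.

## Working session

There is one attempt and no reset: what is moved stays moved. The work goes in short steps, Python scripts to look and compute and a shell command to move; the robot and the scene stay as the last step left them, time stands still between calls to the robot, and variables do not carry over. Pictures are saved under pics/ and viewed, at most 11 in all, crops included, and the job is handed in when it is done.

```bash
ls; mkdir -p pics
cat > h.py <<'E'
import numpy as np,cv2
from station import *
from scipy.spatial.transform import Rotation as R
def pose():
    s=sense();T=np.eye(4);T[:3,:3]=R.from_quat(s['tool_rot']).as_matrix();T[:3,3]=s['tcp_pos'];return T
def E(n):
    p=camera_params(n)
    return np.array(p['mtx']),(np.array(p['extrinsics']) if n!='wrist' else pose()@np.array(p['hand_eye'])),p
def pts(d,K,X):
    v,u=np.mgrid[:d.shape[0],:d.shape[1]]
    c=np.stack([(u-K[0,2])/K[0,0]*d,-(v-K[1,2])/K[1,1]*d,-d],-1)
    return c@X[:3,:3].T+X[:3,3]
def shot(n,name=None):
    K,X,_=E(n);im,d=snapshot(n)
    if name: cv2.imwrite(f'pics/{name}.png',im[:,:,::-1])
    return im,d,K,X
def proj(P,K,X):
    c=(np.atleast_2d(P)-X[:3,3])@X[:3,:3]
    return np.c_[K[0,0]*c[:,0]/-c[:,2]+K[0,2],-K[1,1]*c[:,1]/-c[:,2]+K[1,2]]
E
python3 - <<'E'
from h import *
np.set_printoptions(precision=4,suppress=True)
print(sense());print(pose())
for n in ('scene','top','wrist'):
    im,d,K,X=shot(n,n+'0');p=camera_params(n);print(n,K,X,[k for k in p if k not in('mtx','extrinsics')],p.get('distortion'))
    np.savez(''+n+'0.npz',im=im,d=d,K=K,X=X)
E
```

```text
pics
{'t': 0.0, 'q': array([-1.4765,  0.5284,  1.4339, -0.    ,  1.1814, -0.1785]), 'qd': array([-0.0008,  0.0005, -0.0006, -0.0013,  0.    , -0.0014]), 'tau': array([  0.0005, -44.2346, -17.8026,  -0.0002,   0.0086,   0.    ]), 'tcp_pos': array([ 0.1684, -0.6012,  0.2303]), 'tool_rot': array([ 0.9907,  0.136 ,  0.    , -0.0011]), 'force': array([ 0.7456, -0.1078,  0.6974]), 'ft_torque': array([ 0.056 , -0.0207,  0.011 ]), 'gripper_force': 0.0, 'finger_gap': 1.0015249197823044}
[[ 0.963   0.2694 -0.0002  0.1684]
 [ 0.2694 -0.963   0.0021 -0.6012]
 [ 0.0004 -0.0021 -1.      0.2303]
 [ 0.      0.      0.      1.    ]]
scene [[448.3719   0.     319.1058]
 [  0.     448.3719 201.5153]
 [  0.       0.       1.    ]] [[-0.4642  0.6554 -0.5958 -0.151 ]
 [-0.8857 -0.3496  0.3055  0.3496]
 [-0.008   0.6695  0.7427  1.0183]
 [ 0.      0.      0.      1.    ]] [] None
top [[505.6134   0.     315.353 ]
 [  0.     505.6134 204.1043]
 [  0.       0.       1.    ]] [[-0.0227  0.9881 -0.1519  0.3432]
 [-0.9997 -0.0236 -0.0042 -0.0422]
 [-0.0077  0.1518  0.9884  1.5835]
 [ 0.      0.      0.      1.    ]] [] None
wrist [[330.2532   0.     319.6332]
 [  0.     330.2532 197.9576]
 [  0.       0.       1.    ]] [[ 0.2681  0.917   0.2953  0.2438]
 [-0.9634  0.2556  0.0807 -0.5798]
 [-0.0015 -0.3061  0.952   0.3732]
 [ 0.      0.      0.      1.    ]] ['hand_eye'] None
```

View pics/scene0.png

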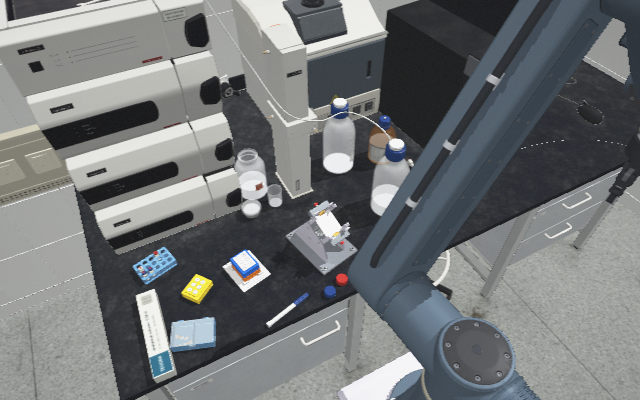

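View pics/top0.png

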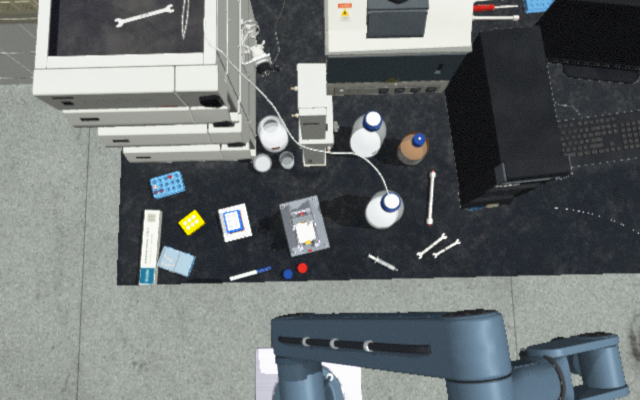

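Run:
```python
from h import *
np.set_printoptions(precision=3,suppress=True)
for n,pp in (('top',{'blue stack':(234,222),'yellow':(191,222),'column plate':(304,232),'base c1':(281,204),'c2':(315,196),'c3':(329,246),'c4':(293,255),'bottle2':(384,210),'redcap':(303,268),'marker':(250,273)}),('scene',{'blue':(244,266),'yellow':(197,289),'col':(325,222)})):
    z=np.load(n+'0.npz');P=pts(z['d'],z['K'],z['X'])
    for k,(u,v) in pp.items(): print(n,k,P[v,u])
    im=z['im'];hsv=cv2.cvtColor(im,cv2.COLOR_RGB2HSV)
    u0,v0=pp['blue stack'] if n=='top' else pp['blue']
    W=25
    for nm,lo,hi in (('blue',(100,120,60),(125,255,255)),('orange',(5,120,80),(20,255,255)),('white',(0,0,190),(180,45,255))):
        m=cv2.inRange(hsv,lo,hi);q=np.zeros_like(m);q[v0-W:v0+W,u0-W:u0+W]=m[v0-W:v0+W,u0-W:u0+W]
        if q.sum(): 
            A=P[q>0];A=A[A[:,2]>0.003];print(n,nm,len(A),A.mean(0),np.percentile(A,[2,50,98],axis=0).tolist(),cv2.minAreaRect(A[:,:2].astype(np.float32)*1000))
t=cv2.imread('pics/top0.png')[180:290,140:360];s=cv2.imread('pics/scene0.png')[180:330,140:380]
t=cv2.resize(t,(640,320),interpolation=2)[:,:];s=cv2.resize(s,None,fx=2.667,fy=2.667)
s=s[:270];cv2.imwrite('pics/crop1.png',np.vstack([t,s[:270]]))
```

```text
top blue stack [0.53  0.215 0.043]
top yellow [0.536 0.352 0.025]
top column plate [ 0.487 -0.001  0.116]
top base c1 [0.588 0.073 0.009]
top c2 [ 0.612 -0.035  0.003]
top c3 [ 0.452 -0.075  0.007]
top c4 [0.427 0.037 0.01 ]
top bottle2 [ 0.533 -0.223  0.216]
top redcap [0.386 0.007 0.014]
top marker [0.375 0.171 0.008]
top blue 95 [0.528 0.215 0.043] [[0.49979836255391374, 0.19048531989079165, 0.034846649026153205], [0.5238088131721019, 0.20577485237499454, 0.04308993899887992], [0.567110781718226, 0.2470564855677755, 0.04851043998460314]] ((537.0187377929688, 220.09060668945312), (69.69204711914062, 50.34019470214844), 12.809197425842285)
top white 510 [0.531 0.216 0.027] [[0.4814894631877425, 0.17414474187395473, 0.0031490702205869913], [0.5301119882447549, 0.217049554633361, 0.009995700624246706], [0.5837768641728822, 0.2623776625621759, 0.05332953818451739]] ((440.4051513671875, 133.08334350585938), (382.2424621582031, 120.72832489013672), 43.462127685546875)
scene blue [0.52  0.226 0.048]
scene yellow [0.527 0.354 0.025]
scene col [0.496 0.001 0.124]
scene blue 187 [0.521 0.223
[... 251 characters left out ...]
4, 49.26708221435547), 13.14362621307373)
scene orange 92 [0.506 0.224 0.027] [[0.4990475357776817, 0.19154797464927314, 0.004727369868637741], [0.5070431106820606, 0.22304465862271924, 0.016458106264614858], [0.5579200074375456, 0.24924841952291685, 0.02795648131479704]] ((200.26052856445312, 267.3724365234375), (64.98971557617188, 718.5321655273438), 81.99590301513672)
scene white 654 [0.52  0.223 0.031] [[0.4825678129518946, 0.1739324639183866, 0.003248588249727686], [0.5233438508508427, 0.2232172957900851, 0.008118495995120267], [0.5764109764660279, 0.26513734784526233, 0.05265880993213801]] ((220.55465698242188, 254.68939208984375), (108.2468032836914, 759.244140625), 83.78749084472656)
```

View pics/crop1.png

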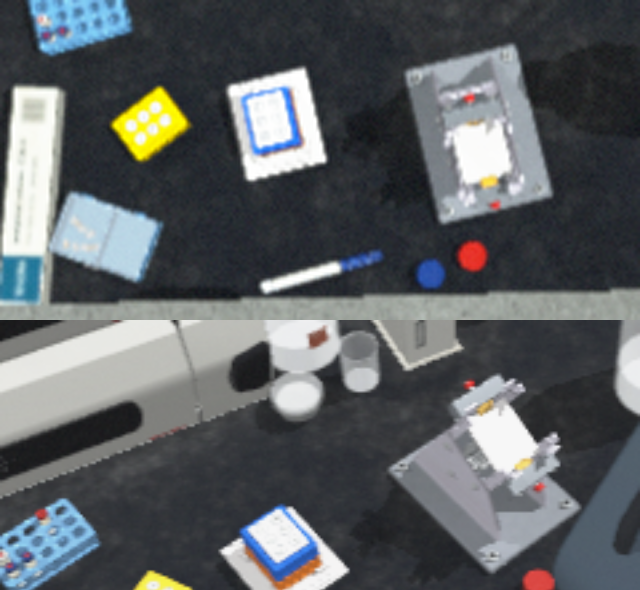

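The crop shows the blue cassette with white lid resting on orange in the white tray: scene (245,265), top (234,222). Other candidates are the yellow block at scene (197,289), the blue rack at (155,265) and the pale-blue box. Only the first is blue on orange in a tray, so it is the one. The spring magazine is at top (304,225), and its yaw is about 13°, like the stack's.

```bash
python3 -m handwheel '[[[0.97,-1,0,0],[0.97,-1,0,0],[0.97,-1,0,0],[0.97,-1,0,0],[0.97,-1,0,0],[0.97,-1,0,0],[0.97,-1,0,0],[0.97,-1,0,0],[0.97,-1,0,0],[0.97,-1,0,0],[0.97,-1,0,0],[0.97,-1,0,0],[0.97,-1,0,0],[0.97,-1,0,0],[0.97,-1,0,0],[0.97,-1,0,0],[0.97,-1,0,0],[0.97,-1,0,0],[0.97,-1,0,0],[0.97,-1,0,0]]]' && python3 -m handwheel '[[[0,-0.5,0,0],[0,-0.5,0,0],[0,0,0,0]]]'
python3 - <<'E'
from h import *
im,d,K,X=shot('wrist','w1');np.savez('w1.npz',im=im,d=d,K=K,X=X);print(pose()[:3])
E
```

```text
t: 2.65
tcp_pos: [0.5011, 0.0114, 0.2311]
tool_rot: [0.991, 0.136, -0.0, -0.0]
force: [0.3, -0.2, 0.7]
finger_gap: 0.997
gripper_force: 0.0
t: 3.02
tcp_pos: [0.4928, 0.0347, 0.2312]
tool_rot: [0.991, 0.136, -0.001, -0.0]
force: [0.7, -0.2, 0.3]
finger_gap: 1.0
gripper_force: 0.0
[[ 9.63012709e-01  2.69455524e-01 -4.92303991e-04  4.93308609e-01]
 [ 2.69455398e-01 -9.63012821e-01 -3.08183209e-04  3.41456347e-02]
 [-5.57136723e-04  1.64130379e-04 -9.99999831e-01  2.31321692e-01]]
```

View pics/w1.png

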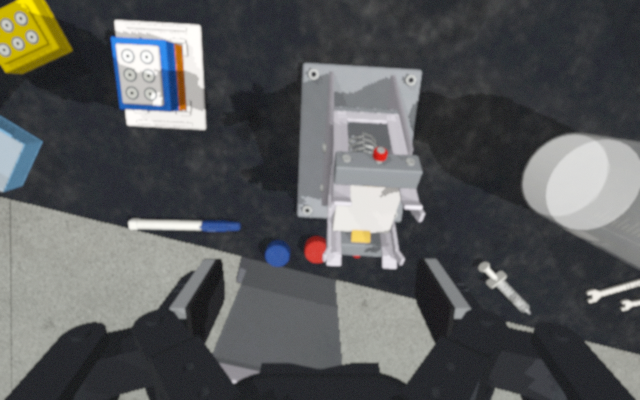

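```bash
cat > col.py <<'E'
from h import *
np.set_printoptions(precision=4,suppress=True)
def stack(im,P,box):
    hsv=cv2.cvtColor(im,cv2.COLOR_RGB2HSV);x0,x1,y0,y1=box
    m=cv2.inRange(hsv,(100,130,60),(125,255,255));q=np.zeros_like(m);q[y0:y1,x0:x1]=m[y0:y1,x0:x1]
    q=max([np.uint8(cv2.connectedComponentsWithStats(q)[1]==i) for i in range(1,cv2.connectedComponents(q)[0])],key=lambda a:a.sum())
    h=cv2.convexHull(cv2.findNonZero(q));f=np.zeros_like(m);cv2.fillConvexPoly(f,h,1);f=cv2.erode(f,np.ones((3,3)))
    A=P[f>0];A=A[np.isfinite(A).all(1)&(A[:,2]>.02)&(A[:,2]<.07)]
    z=A[:,2];zt=np.median(z[z>.047]);L=A[abs(z-zt)<.0015];S=A[(z<zt-.0025)&(z>zt-.0055)]
    print('lid z',zt,cv2.minAreaRect(np.float32(L[:,:2]*1000)),len(L),'shoulder',S[:,2].mean(),len(S))
    B=A[z>zt-.006];print('blue top',cv2.minAreaRect(np.float32(B[:,:2]*1000)))
if __name__=='__main__':
    z=np.load('w1.npz');P=pts(z['d'],z['K'],z['X']);im=z['im']
    stack(im,P,(90,215,15,135))
    # plate
    g=im.min(2);r=np.zeros(g.shape,bool);r[186:232,335:402]=1
    m=r&(g>200);A=P[m]
    for i in range(3):
        c=A.mean(0);n=np.linalg.svd(A-c,full_matrices=0)[2][2];n*=np.sign(n[2]);e=(A-c)@n;A=A[abs(e)<2*e.std()+1e-4]
    print('plate',len(A),c,n,'tilt',np.degrees(np.arccos(n[2])),'yaw',np.degrees(np.arctan2(-n[1],-n[0])),e.std())
    yaw=np.radians(13.);
    for yd in (13.,15.):
        yaw=np.radians(yd);zx=np.array([-.5*np.cos(yaw),-.5*np.sin(yaw),.866]);yy=np.array([-np.sin(yaw),np.cos(yaw),0]);xx=np.cross(yy,zx)
        Q=(A-c)@np.c_[xx,yy,zx];print(yd,Q.min(0),Q.max(0),Q.std(0))
    from collections import Counter
    # all column points in frame about c
    F=P[60:275,285:430].reshape(-1,3);F=F[F[:,2]>.03];q=(F-c)@np.c_[xx,yy,zx]
    np.save('colpts.npy',F)
    for lo,hi in ((-.01,0),(.0,.008),(.008,.016),(.016,.022),(.022,.028),(.028,.04)):
        s=q[(q[:,2]>=lo)&(q[:,2]<hi)];print(lo,len(s),np.histogram(s[:,0],np.arange(-.06,.07,.01))[0],np.histogram(s[:,1],np.arange(-.05,.055,.01))[0])
    H=cv2.resize(cv2.imread('pics/w1.png')[140:280,285:435],None,fx=4,fy=4,interpolation=cv2.INTER_CUBIC);cv2.imwrite('pics/w1c.png',H)
E
python3 col.py
```

```text
lid z 0.049015892709467934 ((537.8770141601562, 220.39437866210938), (51.96882247924805, 38.92213821411133), 12.930615425109863) 2289 shoulder 0.04493629356993057 1223
blue top ((537.900634765625, 220.63308715820312), (63.87775421142578, 50.87349319458008), 12.686263084411621)
plate 2256 [ 0.4892 -0.0057  0.1197] [-0.4963 -0.1187  0.86  ] tilt 30.682465166797673 yaw 13.452328110635001 0.001196332385865993
13.0 [-0.0308 -0.0238 -0.002 ] [0.0288 0.0259 0.0014] [0.0153 0.0132 0.0005]
15.0 [-0.0302 -0.0242 -0.0023] [0.0291 0.0259 0.0016] [0.0153 0.0132 0.0005]
-0.01 1870 [  0   0  98 239 257 250 244 187 192  14   8 374] [  0   0 127 218 290 420 456 330  29   0]
0.0 2657 [ 12   0 316 431 186 212 201 229 202  11   9 678] [  0   0 333 645 604 529 293 226  27   0]
0.008 2667 [  2 232 389 131   4   0   0   0   0 153 913 841] [  0   0 422 458 439 438 444 439  27   0]
0.016 417 [  0   0  84 103   8   0   0   0   1 140  81   0] [  0   0 151  76   0   0  21 152  17   0]
0.022 525 [  0   0 195 103   5   0   0   0  22 104  96   0] [  0   1 194  77   0   0  11 166  76   0]
0.028 502 [  0   0 129  72   3   0   0   0  23 104 171   0] [  0  29 196  64   0   0  16 104  93   0]
```

View pics/w1c.png

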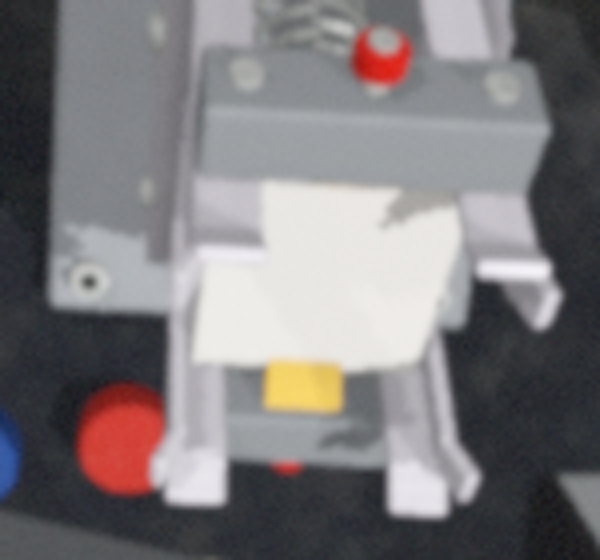

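Run:
```python
from h import *
np.set_printoptions(precision=1,suppress=True,linewidth=200)
F=np.load('colpts.npy');c=np.array([.4892,-.0057,.1197]);yaw=np.radians(13.3)
zx=np.array([-.5*np.cos(yaw),-.5*np.sin(yaw),.866]);yy=np.array([-np.sin(yaw),np.cos(yaw),0]);xx=np.cross(yy,zx)
q=(F-c)@np.c_[xx,yy,zx]*1e3
for lo,hi in ((9,14),(14,18),(18,22),(22,25),(25,28),(28,31),(31,34)):
    for nx,sx in (('front',q[:,0]<0),('back',q[:,0]>0)):
        for ny,sy in (('R',q[:,1]<0),('L',q[:,1]>0)):
            s=q[(q[:,2]>=lo)&(q[:,2]<hi)&sx&sy&(abs(q[:,0])<50)]
            if len(s)>10: print(lo,nx,ny,len(s),'x',np.percentile(s[:,0],[3,25,50,75,97]),'y',np.percentile(s[:,1],[3,25,50,75,97]))
print('zmax',np.percentile(q[abs(q[:,0])<50][:,2],[99,99.9]))
```

```text
9 front R 311 x [-48.7 -43.4 -37.1 -32.1 -22.1] y [-25.5 -17.3 -12.   -6.1  -0.9]
9 front L 317 x [-48.6 -42.7 -37.4 -33.3 -21.6] y [ 0.7  5.9 11.6 17.6 30.5]
9 back R 484 x [38.6 41.3 44.3 47.4 49.7] y [-27.6 -22.2 -16.5  -8.2  -1. ]
9 back L 509 x [39.2 41.8 44.6 47.2 49.6] y [ 1.2  8.7 17.7 24.5 29.8]
14 front R 66 x [-31.7 -31.  -30.6 -26.6 -21.4] y [-27.3 -24.7 -22.3 -18.8 -15.6]
14 front L 53 x [-31.2 -30.5 -29.8 -23.8 -20.5] y [19.8 22.4 25.7 28.9 31.2]
14 back R 74 x [37.9 38.7 39.1 39.4 40. ] y [-27.9 -25.5 -22.1 -19.  -16.6]
14 back L 76 x [31.9 39.3 39.7 40.  40.5] y [19.1 21.8 25.4 28.2 30.5]
18 front R 76 x [-32.4 -31.1 -30.6 -24.5 -21.4] y [-26.7 -24.7 -22.9 -19.3 -15.9]
18 front L 59 x [-31.  -30.4 -30.1 -22.4 -20.6] y [19.9 22.4 25.8 28.8 31.3]
18 back R 76 x [31.2 38.6 39.  39.3 39.7] y [-27.7 -25.  -22.1 -18.9 -16.6]
18 back L 68 x [38.8 39.4 39.7 40.  40.4] y [18.6 21.4 24.1 27.6 30.3]
22 front R 71 x [-32.8 -31.7 -30.7 -27.  -21.7] y [-27.3 -25.5 -23.4 -19.9 -16.2]
22 front L 66 x [-32.7 -31.4 -30.5 -25.9 -20.8] y [19.9 23.2 26.6 29.2 31.4]
22 back R 51 x [27.4 31
[... 212 characters left out ...]
nt L 73 x [-33.6 -32.8 -32.  -30.7 -20.5] y [19.8 23.2 27.4 30.5 33. ]
25 back R 65 x [27.8 32.3 40.  41.3 41.9] y [-29.2 -27.5 -26.5 -21.  -16.6]
25 back L 63 x [29.9 36.4 41.6 42.2 42.9] y [19.7 24.8 29.3 30.4 32.3]
28 front R 95 x [-35.6 -34.4 -33.7 -27.1 -21.7] y [-30.4 -27.9 -24.7 -20.2 -15.5]
28 front L 92 x [-34.9 -33.8 -32.9 -26.1 -21. ] y [19.9 24.6 29.  32.6 34.5]
28 back R 137 x [28.5 33.7 40.9 42.3 43.3] y [-31.2 -29.1 -26.8 -21.5 -16.8]
28 back L 135 x [29.2 35.2 41.7 42.9 44.1] y [19.2 22.9 28.  32.  34. ]
31 front R 20 x [-35.4 -34.5 -31.1 -24.9 -21.5] y [-30.3 -29.  -26.7 -20.9 -17.5]
31 back R 24 x [29.5 33.1 41.  42.1 42.9] y [-30.4 -29.3 -26.8 -20.6 -17.1]
zmax [30.6 31.5]
```

```bash
python3 -m handwheel '[[[0.466,-0.838,0,0],[0.466,-0.838,0,0],[0.466,-0.838,0,0],[0.466,-0.838,0,0],[0.466,-0.838,0,0],[0.466,-0.838,0.4,0],[0.466,-0.838,0.6,0],[0.466,-0.838,0.8,0],[0,0,0.8,0.47],[0,0,0.8,0],[0,0,0.6,0],[0,0,0,0],[0,0,0,0]]]'
python3 - <<'E'
from col import *
np.set_printoptions(precision=4,suppress=True)
T=pose();im,d,K,X=shot('wrist','w2');np.savez('w2.npz',im=im,d=d,K=K,X=X)
print(T,np.degrees(np.arctan2(T[1,0],T[0,0])))
print(proj([.538,.2205,.049],K,X))
u,v=proj([.538,.2205,.049],K,X)[0].astype(int)
stack(im,pts(d,K,X),(max(u-150,0),min(u+150,640),max(v-130,0),min(v+130,400)))
g=np.array([.5379,.2205,.027])-T[:3,3];print('tool delta mm',T[:3,:3].T@g*1e3)
E
```

```text
t: 4.7
tcp_pos: [0.5393, 0.2207, 0.1319]
tool_rot: [0.994, 0.111, 0.001, -0.0]
force: [0.4, -0.3, 0.5]
finger_gap: 0.998
gripper_force: 0.0
[[ 0.9752  0.2212  0.0012  0.5393]
 [ 0.2212 -0.9752  0.0002  0.2207]
 [ 0.0012  0.0001 -1.      0.1319]
 [ 0.      0.      0.      1.    ]] 12.779338101929998
[[320.2745 207.4115]]
lid z 0.04921980501301594 ((537.5838623046875, 220.98036193847656), (52.129730224609375, 37.82816696166992), 12.479933738708496) 3382 shoulder 0.04516980821315307 1690
blue top ((537.99462890625, 221.06918334960938), (63.657508850097656, 47.47111129760742), 12.428288459777832)
tool delta mm [ -1.4934  -0.145  104.8981]
```

```bash
python3 -m handwheel '[[[-0.18,0,0.9,0],[0,0,0.9,0],[0,0,0.9,0],[0,0,0.8,0],[0,0,0.5,0],[0,0,0.2,0],[0,0,0,0]]]' && python3 -m handwheel '[[[0,0,0,0],[0,0,0,0],[0,0,0,0],[0,0,0,0],[0,0,0,0],[0,0,0,0]]]' 40 30
```

```text
t: 5.62
tcp_pos: [0.5345, 0.22, 0.0266]
tool_rot: [0.994, 0.112, 0.0, -0.0]
force: [-0.0, -0.3, -0.3]
finger_gap: 1.001
gripper_force: 0.0
t: 6.38
tcp_pos: [0.5347, 0.22, 0.0271]
tool_rot: [0.994, 0.112, 0.001, -0.0]
force: [-0.2, 0.4, 5.2]
finger_gap: 0.579
gripper_force: 32.2
```

```bash
python3 -m handwheel '[[[0,0,-0.2,0],[0,0,-0.3,0],[0,0,-0.5,0],[0,0,-0.8,0],[0,0,-1,0],[0,0,-1,0],[0,0,-1,0],[0,0,-1,0],[0,0,-1,0],[0,0,-1,0],[0,0,0,0]]]'
python3 - <<'E'
from h import *
a=shot('wrist')[0];b,d,K,X=shot('top');P=pts(d,K,X)
s=shot('scene')[0]
cv2.imwrite('pics/lift.png',np.hstack([cv2.resize(s[200:320,150:330],(540,360),interpolation=2)[:, :400],cv2.resize(a,(400,250))[:, :]if 0 else cv2.copyMakeBorder(cv2.resize(a,(400,250)),0,110,0,0,0)])[:,:,::-1])
print(pose())
E
```

```text
t: 7.75
tcp_pos: [0.5356, 0.2202, 0.2239]
tool_rot: [0.994, 0.112, 0.003, -0.0]
force: [-1.1, 0.3, -0.5]
finger_gap: 0.576
gripper_force: 31.5
[[ 9.75109025e-01  2.21718303e-01 -1.83968755e-03  5.33332758e-01]
 [ 2.21717976e-01 -9.75110759e-01 -3.82187161e-04  2.19725392e-01]
 [-1.87863702e-03 -3.52176512e-05 -9.99998235e-01  2.20507066e-01]
 [ 0.00000000e+00  0.00000000e+00  0.00000000e+00  1.00000000e+00]]
```

View pics/lift.png

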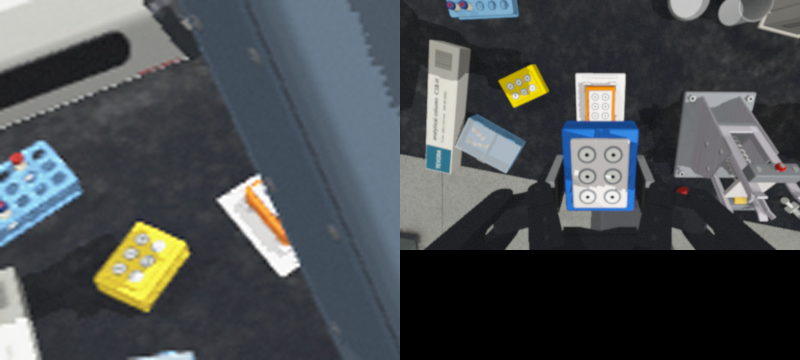

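```bash
python3 -m handwheel '[[[-0.406,0.833,0,0],[-0.406,0.833,0,0],[-0.406,0.833,0,0],[-0.406,0.833,0,0],[-0.406,0.833,0,0],[-0.406,0.833,0,0],[-0.406,0.833,0,0],[-0.406,0.833,0,0],[-0.406,0.833,0,0],[-0.406,0.833,0,0],[0,0,0.6,0],[0,0,0.6,0],[0,0,0,0],[0,0,0,0]]]' - 22
python3 - <<'E'
from h import *
np.set_printoptions(precision=4,suppress=True)
T=pose();print(T,np.degrees(np.arctan2(T[1,0],T[0,0])))
print('tool delta mm',T[:3,:3].T@(np.array([.4808,-.0058,.1685])-T[:3,3])*1e3)
im,d,K,X=shot('wrist','w3');np.savez('w3.npz',im=im,d=d,K=K,X=X)
E
```

```text
t: 9.65
tcp_pos: [0.4813, -0.0056, 0.191]
tool_rot: [0.994, 0.112, -0.0, -0.0]
force: [0.7, -0.3, -0.7]
finger_gap: 0.579
gripper_force: 31.5
[[ 0.9751  0.2218 -0.0009  0.4813]
 [ 0.2218 -0.9751  0.0002 -0.0056]
 [-0.0008 -0.0004 -1.      0.191 ]
 [ 0.      0.      0.      1.    ]] 12.815457472755156
tool delta mm [-0.5437  0.1067 22.5408]
```

View pics/w3.png

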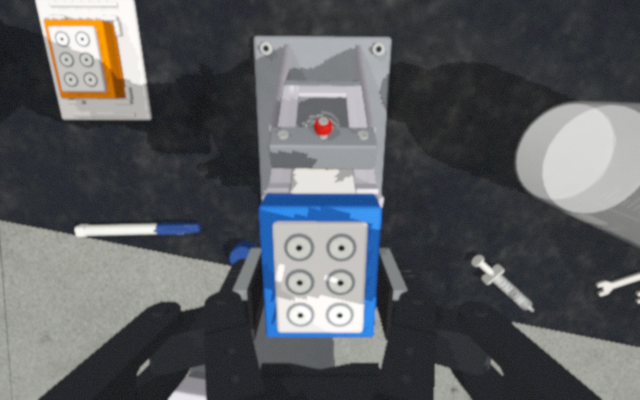

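```bash
python3 -m handwheel '[[[0,0,0.4,0],[0,0,0.4,0],[0,0,0.12,0],[0,0,0.12,0],[0,0,0.12,0],[0,0,0,0]]]' - 22; python3 -m handwheel '[[[0,0,0.12,0],[0,0,0.12,0],[0,0,0.12,0],[0,0,0,0]]]'
python3 - <<'E'
from h import *
np.set_printoptions(precision=4,suppress=True)
T=pose();im,d,K,X=shot('wrist');P=pts(d,K,X)
m=cv2.inRange(cv2.cvtColor(im,cv2.COLOR_RGB2HSV),(100,130,60),(125,255,255));m[:, :200]=0
h=cv2.convexHull(cv2.findNonZero(m));f=np.zeros_like(m);cv2.fillConvexPoly(f,h,1);g=(f>0)&(im.min(2)>120)
A=P[g]
for i in range(4):
    c=A.mean(0);n=np.linalg.svd(A-c,full_matrices=0)[2][2];n*=np.sign(n[2]);e=(A-c)@n;A=A[abs(e)<2.5*e.std()+1e-4]
print(T[:3,3],len(A),c,n,'tilt',np.degrees(np.arccos(n[2])),'yaw',np.degrees(np.arctan2(-n[1],-n[0])))
print(sense()['ft_torque'])
E
```

```text
t: 10.45
tcp_pos: [0.4806, -0.0059, 0.1633]
tool_rot: [0.994, 0.112, -0.001, 0.0]
force: [-5.0, -0.5, 11.3]
finger_gap: 0.575
gripper_force: 34.6
t: 10.95
tcp_pos: [0.4801, -0.006, 0.1544]
tool_rot: [0.994, 0.112, -0.001, 0.0]
force: [-8.0, -1.5, 13.8]
finger_gap: 0.58
gripper_force: 38.7
[ 0.4801 -0.006   0.1544] 7348 [ 0.4844 -0.0037  0.1826] [-0.3298 -0.0769  0.9409] tilt 19.794018519101147 yaw 13.120373365726714
[-0.2668  0.64    0.0132]
```

```bash
cat > tilt.py <<'E'
from h import *
np.set_printoptions(precision=4,suppress=True)
O=np.array([.4808,-.0058,.1406]);Y=np.radians(12.8)
zx=np.array([-.5*np.cos(Y),-.5*np.sin(Y),.866]);yy=np.array([-np.sin(Y),np.cos(Y),0]);C=np.c_[np.cross(yy,zx),yy,zx]
def tilt(lo=(100,130,60),hi=(125,255,255),name=None):
    T=pose();im,d,K,X=shot('wrist',name);P=pts(d,K,X)
    m=cv2.inRange(cv2.cvtColor(im,cv2.COLOR_RGB2HSV),lo,hi);m[:, :200]=0;m[:,450:]=0;m[:100]=0
    n,l,st,_=cv2.connectedComponentsWithStats(m);i=1+st[1:,4].argmax();m=np.uint8(l==i)
    h=cv2.convexHull(cv2.findNonZero(m));f=np.zeros_like(m);cv2.fillConvexPoly(f,h,1);g=(f>0)&(im.min(2)>120)
    A=P[g]
    for i in range(4):
        c=A.mean(0);n=np.linalg.svd(A-c,full_matrices=0)[2][2];n*=np.sign(n[2]);e=(A-c)@n;A=A[abs(e)<2.5*e.std()+1e-4]
    print('tcp',T[:3,3],'tilt',np.degrees(np.arccos(n[2])),'yaw',np.degrees(np.arctan2(-n[1],-n[0])),len(A))
    B=P[f>0];B=B[abs((B-c)@n)<.006];q=(B-O)@C*1e3
    k=C.T@n;print('lid normal in column frame',k)
    lo,hi=np.percentile(q,[.5,99.5],axis=0);print('block x,y,z ranges',lo,hi,'mid',(lo+hi)/2)
    qa=(A-O)@C*1e3;lo,hi=np.percentile(qa,[.5,99.5],axis=0);mid=(lo+hi)/2;print('lid mid',mid,hi-lo)
    print('underside centre ~',mid-24*k,'tool force',T[:3,:3].T@sense()['force'])
if __name__=='__main__': tilt()
E
python3 -m handwheel '[[[0,0,0.12,0],[0,0,0.1,0],[0,0,0.08,0],[0,0,0,0]]]'; python3 tilt.py
```

```text
t: 11.5
tcp_pos: [0.4803, -0.006, 0.1472]
tool_rot: [0.994, 0.112, -0.001, 0.0]
force: [-7.2, -2.2, 15.2]
finger_gap: 0.583
gripper_force: 43.0
tcp [ 0.4803 -0.006   0.1472] tilt 29.950889665858956 yaw 12.443500276245224 5043
lid normal in column frame [0.0009 0.0031 1.    ]
block x,y,z ranges [-13.442  -24.0047  25.6412] [46.6453 25.2179 32.6298] mid [16.6016  0.6066 29.1355]
lid mid [17.2033  0.6361 31.3627] [46.803  36.8796  2.6501]
underside centre ~ [17.1822  0.5616  7.3634] tool force [ -8.0372  -0.1545 -15.3372]
```

```bash
python3 -m handwheel '[[[-0.08,0,-0.14,0],[-0.25,0.012,0.146,0],[-0.25,0.012,0.146,0],[0,0,0,0],[0,0,0,0]]]'; python3 tilt.py
```

```text
t: 12.18
tcp_pos: [0.4675, -0.0095, 0.1418]
tool_rot: [0.994, 0.111, -0.0, -0.0]
force: [0.2, -0.2, -0.7]
finger_gap: 0.58
gripper_force: 40.9
tcp [ 0.4675 -0.0095  0.1418] tilt 29.32990641364055 yaw 12.48097544142207 5228
lid normal in column frame [0.0117 0.0027 0.9999]
block x,y,z ranges [-27.65   -24.6036  27.1561] [32.5426 24.6079 34.4293] mid [ 2.4463  0.0022 30.7927]
lid mid [ 2.8991  0.0239 32.9201] [47.0761 36.8866  3.1463]
underside centre ~ [ 2.618  -0.0416  8.9224] tool force [0.6437 0.4676 0.2901]
```

```bash
python3 -m handwheel '[[[0.045,0,0.112,0],[0.06,0,0.104,0],[0.06,0,0.104,0],[0.06,0,0.104,0],[0.06,0,0.104,0],[0,0,0,0]]]'; python3 tilt.py;  python3 -m handwheel '[[[0.06,0,0.104,0],[0.06,0,0.104,0],[0,0,0,0]]]'; python3 tilt.py
```

```text
t: 12.98
tcp_pos: [0.4744, -0.0078, 0.1286]
tool_rot: [0.994, 0.112, -0.0, -0.0]
force: [0.7, -0.2, -0.3]
finger_gap: 0.573
gripper_force: 40.9
tcp [ 0.4744 -0.0078  0.1286] tilt 29.180209620004312 yaw 12.543514752779007 5393
lid normal in column frame [0.0143 0.0022 0.9999]
block x,y,z ranges [-28.0919 -24.5302  12.0828] [32.0536 24.7238 19.4404] mid [ 1.9808  0.0968 15.7616]
lid mid [ 2.4514  0.1523 17.849 ] [47.1509 36.9544  3.2829]
underside centre ~ [ 2.1076  0.0999 -6.148 ] tool force [0.1429 0.316  0.5961]
t: 13.4
tcp_pos: [0.4774, -0.0072, 0.1234]
tool_rot: [0.994, 0.112, -0.0, -0.0]
force: [-0.3, -0.0, 0.5]
finger_gap: 0.579
gripper_force: 40.9
tcp [ 0.4774 -0.0072  0.1234] tilt 28.2913454102478 yaw 12.578192394296332 5579
lid normal in column frame [0.0298 0.0018 0.9995]
block x,y,z ranges [-26.9075 -24.5341   5.5838] [39.6157 24.6896 13.4642] mid [6.3541 0.0777 9.524 ]
lid mid [ 3.3916  0.0787 11.3866] [46.1904 37.0605  4.3203]
underside centre ~ [  2.6756   0.0346 -12.6022] tool force [ 0.0767 -0.1951  0.0187]
```

```bash
python3 -m handwheel '[[[0,0,0,0],[0,0,0,0],[0,0,0,0],[0,0,0,0]]]' 85 30;  python3 -m handwheel '[[[0,0,-0.5,0],[0,0,-1,0],[0,0,-1,0],[0,0,-0.9,0],[0,0,0,0]]]'; python3 -m handwheel '[[[0,0,0,0],[0,0,0,0],[0,0,0,0]]]' 0 30
python3 - <<'E'
from tilt import *
tilt(name='w4')
E
```

```text
t: 13.95
tcp_pos: [0.4773, -0.0072, 0.1237]
tool_rot: [0.994, 0.112, 0.0, 0.0]
force: [-0.1, -0.1, -0.0]
finger_gap: 0.993
gripper_force: 0.0
t: 14.58
tcp_pos: [0.4787, -0.0075, 0.2108]
tool_rot: [0.994, 0.112, 0.002, 0.001]
force: [1.0, 0.7, -0.5]
finger_gap: 0.997
gripper_force: 0.0
t: 14.95
tcp_pos: [0.4768, -0.0071, 0.2078]
tool_rot: [0.994, 0.112, -0.001, -0.0]
force: [-0.2, -0.5, -0.2]
finger_gap: 0.371
gripper_force: 0.0
tcp [ 0.4768 -0.0071  0.2078] tilt 25.433670463497712 yaw 12.995277159307868 3190
lid normal in column frame [ 0.0796 -0.0015  0.9968]
block x,y,z ranges [-30.4399 -24.4577  -1.9373] [39.206  24.5196  8.5603] mid [4.3831 0.031  3.3115]
lid mid [6.3253 0.0413 5.4354] [62.4002 37.502   6.229 ]
underside centre ~ [  4.4143   0.0764 -18.4878] tool force [-0.2548 -0.0638 -0.7116]
```

View pics/w4.png

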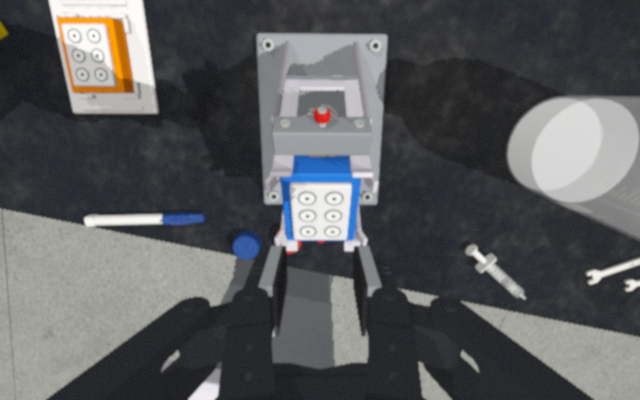

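```bash
python3 -m handwheel '[[[0,0,0,0],[0,0,0,0],[-0.157,-0.005,0.78,0],[-0.157,-0.005,0.78,0],[-0.157,-0.005,0.78,0],[0,0,0,0],[0,0,0,0]]]' 0 40; python3 -m handwheel '[[[0.06,0,0.104,0],[0.06,0,0.104,0],[0.06,0,0.104,0],[0,0,0,0]]]'; python3 -m handwheel '[[[0.06,0,0.104,0],[0.06,0,0.104,0],[0.06,0,0.104,0],[0,0,0,0]]]'
```

```text
t: 15.88
tcp_pos: [0.4665, -0.0096, 0.1506]
tool_rot: [0.994, 0.112, 0.001, 0.0]
force: [-0.9, 0.0, 0.1]
finger_gap: 0.001
gripper_force: 0.0
t: 16.38
tcp_pos: [0.4703, -0.0085, 0.1424]
tool_rot: [0.994, 0.112, 0.0, 0.0]
force: [-0.3, -0.2, 2.7]
finger_gap: -0.001
gripper_force: 1.5
t: 16.88
tcp_pos: [0.4742, -0.0074, 0.1342]
tool_rot: [0.994, 0.112, -0.0, -0.0]
force: [-1.8, -1.6, 2.2]
finger_gap: 0.004
gripper_force: 1.2
```

```bash
python3 -m handwheel '[[[0.06,0,0.104,0],[0.06,0,0.104,0],[0.06,0,0.104,0],[0,0,0,0]]]'; python3 -m handwheel '[[[0.06,0,0.104,0],[0.06,0,0.104,0],[0,0,0,0]]]';python3 - <<'E'
from tilt import *
T=pose();print('edge in col',C.T@(T[:3,3]+T[:3,0]*.011-O)*1e3,C.T@sense()['force'],sense()['ft_torque'])
tilt()
E
```

```text
t: 17.38
tcp_pos: [0.4787, -0.0064, 0.1264]
tool_rot: [0.994, 0.112, -0.0, -0.0]
force: [-3.0, -0.8, 2.7]
finger_gap: -0.0
gripper_force: 1.6
t: 17.75
tcp_pos: [0.4816, -0.0057, 0.1212]
tool_rot: [0.994, 0.112, -0.0, -0.0]
force: [-4.5, -1.0, 4.0]
finger_gap: 0.003
gripper_force: 2.6
edge in col [  0.5115  -0.1009 -22.6994] [-1.9881  0.0293  5.7189] [-0.1803  0.6364 -0.0001]tilt.py:12: RuntimeWarning: Mean of empty slice.
  c=A.mean(0);n=np.linalg.svd(A-c,full_matrices=0)[2][2];n*=np.sign(n[2]);e=(A-c)@n;A=A[abs(e)<2.5*e.std()+1e-4]
  ret = um.true_divide(
Traceback (most recent call last):
  File "tilt.py", line 12, in tilt
    c=A.mean(0);n=np.linalg.svd(A-c,full_matrices=0)[2][2];n*=np.sign(n[2]);e=(A-c)@n;A=A[abs(e)<2.5*e.std()+1e-4]
                  ~~~~~~~~~~~~~~~~~~~~~~~~~~~~~~~~~~~~~^^^
IndexError: index 2 is out of bounds for axis 0 with size 0
```

```bash
python3 -m handwheel '[[[0.03,0,0.052,0],[0.03,0,0.052,0],[0,0,0,0]]]'
python3 - <<'E'
from tilt import *
T=pose();print('edge in col',C.T@(T[:3,3]+T[:3,0]*.011-O)*1e3,C.T@sense()['force'])
a=shot('wrist')[0];s=shot('scene')[0]
cv2.imwrite('pics/p1.png',np.hstack([cv2.resize(a[100:260,200:440],(480,320),interpolation=2),cv2.resize(s[180:290,270:380],(320,320),interpolation=2)])[:,:,::-1])
E
```

```text
t: 18.18
tcp_pos: [0.483, -0.0054, 0.1188]
tool_rot: [0.994, 0.112, -0.0, -0.0]
force: [-4.6, -1.3, 3.5]
finger_gap: 0.005
gripper_force: 2.8
edge in col [  0.5652  -0.137  -25.5498] [-2.3478 -0.2795  5.426 ]
```

View pics/p1.png

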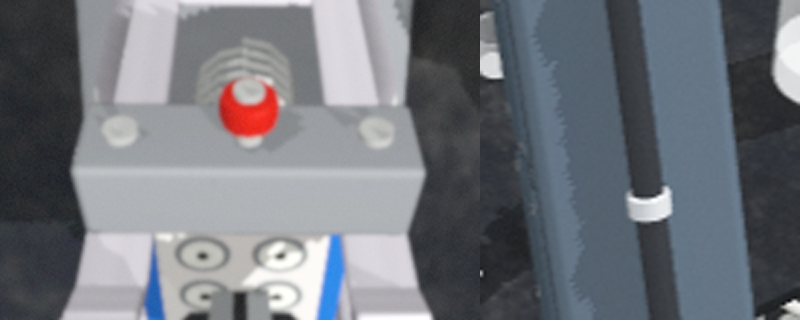

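```bash
python3 -m handwheel '[[[-0.06,0,-0.104,0],[-0.15,0,-0.26,0],[-0.15,0,-0.26,0],[-0.15,0,-0.26,0],[-0.15,0,-0.26,0],[-0.15,0,-0.26,0],[0,0,-0.6,0],[0,0,-0.8,0],[0,0,-0.5,0],[0,0,0,0]]]'
python3 - <<'E'
from tilt import *
T=pose();print(T[:3,3])
im,d,K,X=shot('wrist','w5');P=pts(d,K,X);q=(P-O)@C*1e3
# lid: points in the central column area
m=(abs(q[...,0])<24)&(abs(q[...,1])<17)&(abs(q[...,2]+15)<30)&(im.min(2)>110)
A=q[m];print(len(A),np.percentile(A[:,2],[5,25,50,75,95]))
c=np.c_[A[:,:2],np.ones(len(A))]
for i in range(4):
    k=np.linalg.lstsq(c,A[:,2],rcond=None)[0];e=A[:,2]-c@k;g=abs(e)<2*e.std()+.1;A=A[g];c=c[g]
print('lid z=ax+by+c',k,len(A),A[:,0].min(),A[:,0].max())
cv2.imwrite('pics/w5c.png',cv2.resize(im[90:270,230:420],None,fx=3.5,fy=3.3,interpolation=2)[:,:,::-1])
E
```

```text
t: 19.52
tcp_pos: [0.4641, -0.0101, 0.2024]
tool_rot: [0.994, 0.112, 0.001, 0.0]
force: [0.2, -0.6, -0.4]
finger_gap: 0.0
gripper_force: 0.0
[ 0.4641 -0.0101  0.2024]
2590 [-21.0865 -20.5081 -20.115  -19.7433 -19.2682]
lid z=ax+by+c [ -0.0018  -0.0042 -20.1099] 2439 -23.95301045909367 23.979200511892515
```

View pics/w5c.png

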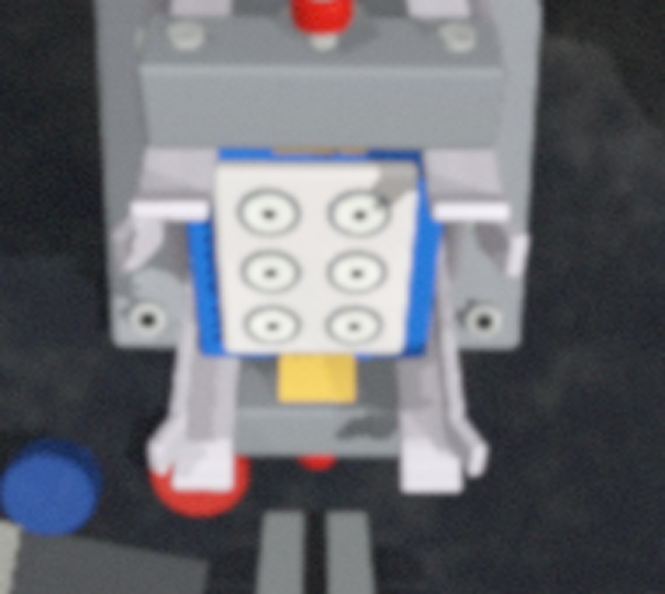

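```bash
python3 -m handwheel '[[[0.532,-0.928,0,0],[0.532,-0.928,0,0],[0.532,-0.928,0,0],[0.532,-0.928,0,0],[0.532,-0.928,0,0],[0.532,-0.928,0,0],[0.532,-0.928,0.3,0],[0.532,-0.928,0.6,0],[0.532,-0.928,0.8,0],[0,0,0.8,0],[0,0,0.6,0],[0,0,0.4,0],[0,0,0,0],[0,0,0,0]]]' 85 30
python3 - <<'E'
from h import *
np.set_printoptions(precision=4,suppress=True)
T=pose();im,d,K,X=shot('wrist','w6');P=pts(d,K,X);print(T[:3])
hsv=cv2.cvtColor(im,cv2.COLOR_RGB2HSV);m=cv2.inRange(hsv,(5,130,80),(20,255,255))
n,l,st,_=cv2.connectedComponentsWithStats(m);i=1+st[1:,4].argmax();q=np.uint8(l==i)
f=np.zeros_like(m);cv2.fillConvexPoly(f,cv2.convexHull(cv2.findNonZero(q)),1)
A=P[(f>0)&(P[...,2]>.015)&(P[...,2]<.04)];z=A[:,2];zt=np.median(z[z>.0265]);L=A[abs(z-zt)<.0015]
print('lid',zt,cv2.minAreaRect(np.float32(L[:,:2]*1000)),'block',cv2.minAreaRect(np.float32(A[z>zt-.006][:,:2]*1000)))
E
```

```text
t: 21.32
tcp_pos: [0.5344, 0.22, 0.1146]
tool_rot: [0.994, 0.111, 0.001, -0.0]
force: [0.0, 0.3, 0.3]
finger_gap: 0.992
gripper_force: 0.0
[[ 0.9752  0.2213  0.0011  0.5344]
 [ 0.2213 -0.9752  0.0002  0.22  ]
 [ 0.0011  0.     -1.      0.1146]]
lid 0.02918536895200588 ((537.7548217773438, 221.53453063964844), (51.89878463745117, 38.84529495239258), 13.298957824707031) block ((537.7596435546875, 221.07958984375), (63.452152252197266, 49.725772857666016), 12.792667388916016)
```

```bash
python3 -m handwheel '[[[0,-0.01,0.9,0],[0,0,0.9,0],[0,0,0.9,0],[0,0,0.8,0],[0,0,0.5,0],[0,0,0.264,0],[0,0,0,0],[0,0,0,0]]]'; python3 -m handwheel '[[[0,0,0,0],[0,0,0,0],[0,0,0,0],[0,0,0,0],[0,0,0,0]]]' 40 30;  python3 -m handwheel '[[[0,0,-0.2,0],[0,0,-0.3,0],[0,0,-0.5,0],[0,0,-0.8,0],[0,0,-1,0],[0,0,-1,0],[0,0,-1,0],[0,0,-1,0],[0,0,-1,0],[0,0,-1,0],[0,0,-0.8,0],[0,0,0,0],[0,0,0,0]]]'
```

```text
t: 22.38
tcp_pos: [0.5344, 0.2206, 0.0081]
tool_rot: [0.994, 0.112, 0.001, -0.0]
force: [-0.6, 0.0, -0.2]
finger_gap: 1.0
gripper_force: 0.0
t: 23.0
tcp_pos: [0.5342, 0.2205, 0.008]
tool_rot: [0.994, 0.112, 0.0, -0.0]
force: [-0.7, -0.5, 6.6]
finger_gap: 0.577
gripper_force: 32.3
t: 24.62
tcp_pos: [0.5332, 0.2203, 0.222]
tool_rot: [0.994, 0.112, -0.001, 0.0]
force: [0.0, -0.1, -1.1]
finger_gap: 0.578
gripper_force: 31.7
```

```bash
python3 -m handwheel '[[[-0.406,0.833,0,0],[-0.406,0.833,0,0],[-0.406,0.833,0,0],[-0.406,0.833,0,0],[-0.406,0.833,0,0],[-0.406,0.833,0,0],[-0.406,0.833,0,0],[-0.406,0.833,0,0],[-0.406,0.833,0,0],[-0.406,0.833,0,0],[0,0,0.6,0],[0,0,0.6,0],[0,0,0.4,0],[0,0,0,0]]]' - 22; python3 -m handwheel '[[[0,0,0.12,0],[0,0,0.12,0],[0,0,0.12,0],[0,0,0.12,0],[0,0,0.12,0],[0,0,0.12,0],[0,0,0.12,0],[0,0,0.12,0],[0,0,0,0]]]'; sed -i "s/^if __name__.*/if __name__=='__main__': tilt((5,130,80),(20,255,255))/" tilt.py; python3 tilt.py
```

```text
t: 26.38
tcp_pos: [0.4802, -0.0049, 0.1813]
tool_rot: [0.994, 0.112, -0.001, -0.001]
force: [0.2, 1.3, -0.6]
finger_gap: 0.575
gripper_force: 31.6
t: 27.5
tcp_pos: [0.48, -0.0056, 0.1597]
tool_rot: [0.994, 0.112, -0.001, 0.0]
force: [-6.7, -1.7, 12.7]
finger_gap: 0.578
gripper_force: 36.4
tcp [ 0.48   -0.0056  0.1597] tilt 14.467974414944509 yaw 12.297228868701776 7990
lid normal in column frame [0.2678 0.0022 0.9635]
block x,y,z ranges [ -9.8146 -23.5647  23.2642] [51.5521 25.6746 43.6208] mid [20.8687  1.055  33.4425]
lid mid [22.1227  1.0843 36.3202] [49.3571 37.1685 14.7076]
underside centre ~ [15.6957  1.0316 13.1973] tool force [ -5.7639   1.0818 -12.7371]
```

```bash
python3 -m handwheel '[[[0,0,0.12,0],[0,0,0.12,0],[0,0,0.12,0],[0,0,0.08,0],[0,0,0,0]]]';python3 tilt.py
```

```text
t: 28.18
tcp_pos: [0.4797, -0.0056, 0.1488]
tool_rot: [0.994, 0.112, -0.001, 0.0]
force: [-8.0, -2.2, 14.3]
finger_gap: 0.578
gripper_force: 41.7
tcp [ 0.4797 -0.0056  0.1488] tilt 29.764614834911537 yaw 12.351813681820031 5068
lid normal in column frame [0.0041 0.0039 1.    ]
block x,y,z ranges [-12.8183 -23.4959  25.5923] [46.9459 25.7383 32.686 ] mid [17.0638  1.1212 29.1392]
lid mid [17.2631  1.1409 31.3843] [47.3188 36.922   2.7238]
underside centre ~ [17.1639  1.0477  7.3852] tool force [ -7.6587   0.9256 -15.3381]
```

```bash
python3 -m handwheel '[[[-0.08,0,-0.14,0],[-0.262,0.022,0.15,0],[-0.262,0.022,0.15,0],[0,0,0,0],[0,0,0,0]]]'; python3 tilt.py
```

```text
t: 28.85
tcp_pos: [0.4667, -0.0096, 0.1432]
tool_rot: [0.994, 0.111, -0.0, -0.0]
force: [0.7, 0.3, -0.7]
finger_gap: 0.575
gripper_force: 39.8
tcp [ 0.4667 -0.0096  0.1432] tilt 29.258783479696653 yaw 12.467590943879932 5304
lid normal in column frame [0.013  0.0028 0.9999]
block x,y,z ranges [-27.7507 -24.5375  27.1058] [32.4573 24.6648 34.4428] mid [ 2.3533  0.0636 30.7743]
lid mid [ 2.2259  0.1116 32.9523] [48.5445 36.9052  3.0757]
underside centre ~ [1.915  0.0436 8.9549] tool force [-0.43   -0.5515  1.2331]
```

```bash
python3 -m handwheel '[[[0.045,0,0.112,0],[0.06,0,0.104,0],[0.06,0,0.104,0],[0.06,0,0.104,0],[0.06,0,0.104,0],[0.06,0,0.104,0],[0.06,0,0.104,0],[0,0,0,0]]]'; python3 tilt.py; python3 -m handwheel '[[[0,0,0,0],[0,0,0,0],[0,0,0,0],[0,0,0,0]]]' 85 30;  python3 -m handwheel '[[[0,0,-0.5,0],[0,0,-1,0],[0,0,-1,0],[0,0,-0.9,0],[0,0,0,0],[0,0,0,0]]]'
cat > lid.py <<'E'
from tilt import *
import sys
im,d,K,X=shot('wrist',sys.argv[1]);P=pts(d,K,X);q=(P-O)@C*1e3;print(pose()[:3,3])
m=(abs(q[...,0])<24)&(abs(q[...,1])<17)&(abs(q[...,2]+8)<30)&(im.min(2)>110)
A=q[m];c=np.c_[A[:,:2],np.ones(len(A))]
for i in range(4):
    k=np.linalg.lstsq(c,A[:,2],rcond=None)[0];e=A[:,2]-c@k;g=abs(e)<2*e.std()+.1;A=A[g];c=c[g]
print('lid z=ax+by+c',k,len(A),A[:,0].min(),A[:,0].max())
cv2.imwrite(f'pics/{sys.argv[1]}c.png',cv2.resize(im[90:270,230:420],None,fx=3.5,fy=3.3,interpolation=2)[:,:,::-1])
E
python3 lid.py w7
```

```text
t: 29.9
tcp_pos: [0.4765, -0.0073, 0.1248]
tool_rot: [0.994, 0.112, -0.0, -0.0]
force: [-0.4, -0.4, -0.8]
finger_gap: 0.577
gripper_force: 39.8
tcp [ 0.4765 -0.0073  0.1248] tilt 28.330059495768598 yaw 12.21213876335162 5495
lid normal in column frame [0.0292 0.0049 0.9995]
block x,y,z ranges [-27.3592 -24.3849   5.6495] [39.6616 24.7873 13.4806] mid [6.1512 0.2012 9.5651]
lid mid [ 3.0056  0.2411 11.4859] [46.3307 36.9767  4.0831]
underside centre ~ [  2.3054   0.1243 -12.5031] tool force [0.0198 0.8889 1.0234]
t: 30.45
tcp_pos: [0.4766, -0.0073, 0.1251]
tool_rot: [0.994, 0.112, 0.0, 0.0]
force: [0.1, -0.5, 0.7]
finger_gap: 0.997
gripper_force: 0.0
t: 31.2
tcp_pos: [0.476, -0.0072, 0.2098]
tool_rot: [0.994, 0.112, -0.0, -0.0]
force: [0.3, 1.0, -0.4]
finger_gap: 0.994
gripper_force: 0.0
[ 0.4758 -0.0072  0.2094]
lid z=ax+by+c [-0.08    0.005   6.0096] 2460 -23.99738961093721 23.993175425552593
```

```bash
python3 -m handwheel '[[[0,0,0,0],[0,0,0,0],[0,0,0,0],[0,0,0,0],[-0.144,-0.01,0.8,0],[-0.144,0,0.8,0],[-0.144,0,0.8,0],[0,0,0,0],[0,0,0,0]]]' 0 40; python3 -m handwheel '[[[0.06,0,0.104,0],[0.06,0,0.104,0],[0.06,0,0.104,0],[0.06,0,0.104,0],[0.06,0,0.104,0],[0.06,0,0.104,0],[0.06,0,0.104,0],[0.06,0,0.104,0],[0,0,0,0]]]'; python3 -m handwheel '[[[0.06,0,0.104,0],[0.06,0,0.104,0],[0.06,0,0.104,0],[0.06,0,0.104,0],[0,0,0,0],[0,0,0,0]]]';python3 - <<'E'
from tilt import *
T=pose();print('edge in col',C.T@(T[:3,3]+T[:3,0]*.011-O)*1e3,C.T@sense()['force'])
E
```

```text
t: 32.38
tcp_pos: [0.4666, -0.0096, 0.1505]
tool_rot: [0.994, 0.112, 0.001, 0.0]
force: [-0.0, 0.4, 0.3]
finger_gap: -0.001
gripper_force: 0.0
t: 33.5
tcp_pos: [0.4766, -0.0069, 0.1294]
tool_rot: [0.994, 0.112, -0.001, -0.0]
force: [-4.2, -1.3, 4.6]
finger_gap: -0.002
gripper_force: 2.6
t: 34.25
tcp_pos: [0.4824, -0.0056, 0.1191]
tool_rot: [0.994, 0.112, -0.001, 0.0]
force: [-4.5, -2.3, 6.3]
finger_gap: 0.004
gripper_force: 3.9
edge in col [  0.1625  -0.1548 -24.915 ] [-1.0335 -1.2638  7.9123]
```

```bash
python3 -m handwheel '[[[0.03,0,0.05,0],[0,0,0,0],[-0.06,0,-0.104,0],[-0.15,0,-0.26,0],[-0.15,0,-0.26,0],[-0.15,0,-0.26,0],[-0.15,0,-0.26,0],[-0.15,0,-0.26,0],[0,0,-0.6,0],[0,0,-0.8,0],[0,0,-0.5,0],[0,0,0,0],[0,0,0,0]]]'; python3 lid.py w8
```

```text
t: 35.88
tcp_pos: [0.464, -0.0097, 0.1998]
tool_rot: [0.994, 0.112, -0.0, -0.0]
force: [0.6, 0.6, -0.3]
finger_gap: 0.003
gripper_force: 0.0
[ 0.4639 -0.0097  0.1996]
lid z=ax+by+c [ -0.0036  -0.0043 -20.1101] 2483 -23.948418050422944 23.977113723836545
```

View pics/w8c.png

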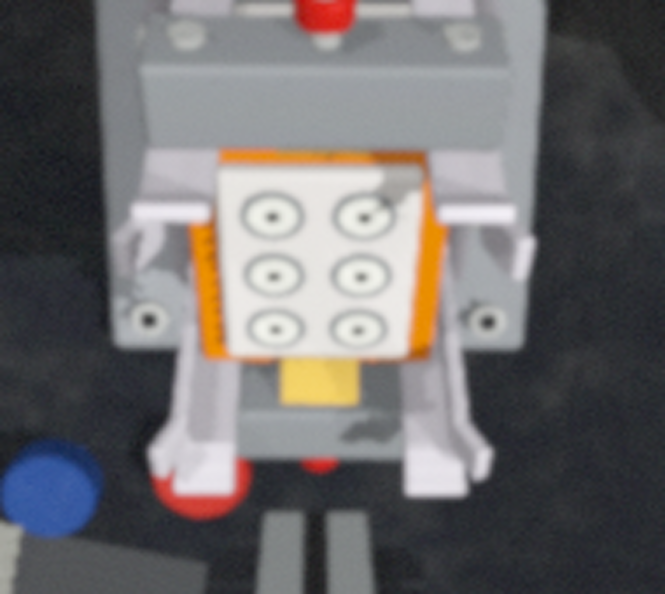

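The crop shows the orange cassette seated squarely, with its lid 20.1 mm below the mouth and level, just as the blue one was. The brass front nose at crop (320,380) is out over its shoulder, and the caps haven't moved.

```bash
python3 -c "
from station import *
print(sign_off())"
```

```text
the job is handed in; nothing more can be done
None
```

Both cassettes are latched in the magazine, blue first and orange on top. The lid sat level 20.1 mm below the mouth after each press, and the job was handed in at about 36 s with the arm clear.

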